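# Draw the worn pivot bush from the display carousel's foot

### The job

The pivot bush in the foot of the display carousel is worn and has to come out. Take the T-handled puller from its wooden block, screw it clockwise into the bush, finding the thread by feel, until its collar just seats on the bush; then draw the bush straight up out of the socket with it and stand it upright in the wooden parts tray with the puller still screwed in. Work gently, never forcing or over-tightening the puller, and leave the goods on the table alone.

Things in the scene. Friction and masses are not known exactly. Their poses are not given: they have to be found in the camera images.
- socket_mouth (a point): Centre of the socket's mouth on the grey carousel foot (fixed; disc 150 mm across, hub 74 mm across and 62 mm high). Socket: steel-lined, upright, 41 mm bore, 46 mm deep. z up. A split retaining ring hidden inside holds the bush down with about 14 N, fading to nothing as the bush rises 16 mm; a key stops the bush from turning in the socket.
- bush_face (a point): Centre of the top face of the worn ivory bush (40 mm across, 44 mm high, 0.16 kg), sunk 2 mm in the socket, so fingers cannot take it. z up. Blind bore 24 mm, 28 mm deep, with a two-start right-hand brass thread beginning 3 mm below the face: 16 mm lead, 16 mm across its crests, 2 to 2.5 mm axial play; its loaded side ends level, so it holds. Where round the bore it starts is hidden.
- puller_grip (a point): Centre of the puller's dark blue T-bar (66 x 12 x 16 mm: along its x, across y, tall); puller 88 mm tall, 0.13 to 0.21 kg, stands upright by its collar in a wooden block 40 mm high beside a new bush. x along the bar, z up. Nose tip (round, 14 mm thick) 80 mm below this point; two thread stubs, one under each bar end, 21 mm over all, 66 mm below it.
- puller_collar (a point): Centre of the underside of the puller's collar (28 mm across), 54.5 mm below the T-bar's centre. Lowered, the stubs land on the thread with the collar 3 to 11 mm above the bush, as the angles fall (alike every half turn); turned clockwise from above it sinks 1 mm per 22.5 degrees until the collar seats; 45 degrees more jam it. With the collar over 13 mm up it turns free of the thread.
- tray_floor (a point): Centre of the inner floor (5 mm above the table) of the open wooden parts tray, loose, 0.5 kg, 150 (x) x 120 (y) x 22 mm outside, walls 5 mm. z up.
- aqua_case: Crochet glasses case, aqua, 203 x 80 x 22 mm, lying at the back right; leave it alone. Origin under its centre.
- sage_case: Crochet glasses case, sage and pink, 208 x 91 x 25 mm, lying at the right; leave it alone. Origin under its centre.

How it is judged:
By the outcome, as a careful person would: the job done as asked, in the order asked, and still so for the second after the job is handed in, with the robot touching nothing.
It also fails if it takes over 58 s, if anything falls off the work surface, if the arm or the gripper's body presses on something with over 40 N, if the wrist force passes 120 N, or if a joint passes its speed limit or range.

### The arm

A 6-joint arm with a two-finger parallel gripper is mounted at the origin on a cart in front of the work surface, level with it; the furniture and walls round the work are solid. World frame = base frame: x ahead of the robot, y to its left, z up, the work surface at z = 0. Lengths are in m, angles in rad, forces in N, time in s.
With the tool pointing down it reaches from about 0.325 to 0.9 m from the base axis. Payload 3.5 kg.
Tool frame: the origin (TCP) lies midway between the tips of the shut fingers; the grasp point (between the pads) lies 19 mm behind it (arm.grip_depth is the distance from the TCP to the grasp point, in m); z points along the fingers, y is the line along which they close (so a half turn about z gives the same grasp; the last joint's range is limited). The gripper opens to 85 mm and grips with 20 to 120 N. Pads are 22 mm wide; open, the fingers measure 114 mm over their backs; the gripper's body (76 mm by 85 mm) begins 54 mm behind the grasp point. The pads swing forward as they close: fully open they stand 13 mm farther back than shut.
Start: joints at [-1.38, 0.276, -0.026, 1.268, 0, 1.467], TCP at [0.181, -0.598, 0.231] pointing down, gripper open.
Joint ranges: [-3.12, 3.12], [-0.85, 1.88], [-1.08, 1.24], [-1.95, 2.15], [-1.57, 1.53], [-3.14, 3.14]. Speed limits (rad/s): [2.57, 2.57, 3.14, 3.14, 3.14, 3.14].

### API

Orientations are given as a unit quaternion [w, x, y, z].
In Python, from cell import arm, fingers, solver, cams, finish_job gives the robot as it stands. The module is installed in compiled form; this text tells all that it offers. Calls block until the motion is done:
- arm.reach(position, orientation): joint-space move of the TCP to a pose.
- arm.move_linear(position, max_speed=0.15, ori=None): straight line of the TCP; ori=None keeps the orientation; max_speed is the mean speed in m/s.
- arm.set_joints(angles): joint-space move.
- fingers.let_go() and fingers.clamp(grip_force=None): open the fingers fully, or close them until they stop; grip_force is the grip in N (None keeps the last).
- arm.wait(seconds).
- solver.inverse_kinematics(position, orientation): joint angles nearest the present ones, or None.
- arm.state(): the state.
- cams.get_image(name): name is "scene" or "top"; returns a dict with "img" (384x512x3 uint8, red, green, blue), "z_map" (384x512 float32, m along the optical axis (not along the pixel's ray), 0 where there is no reading), "fx", "fy", "cx", "cy" (pixels), "dist_coeffs" ([k1, k2, p1, p2, k3] as OpenCV has them; the pictures are not rectified), "extrinsics" (4x4, takes a point from world to camera coordinates). Camera axes: x right, y down, z forward; pixel columns grow to the right and rows downward; lengths in m; the calibration is good to about 2 mm. A picture is of the moment at which its call begins.
A pose or a line that the arm cannot do raises arm.IKError and nothing moves.
- finish_job(): hands the job in; it is judged then, once.
Trained networks look in the newest picture that a camera, given by its name, has taken for a name from the list of things; names that differ only in an ending like _2 or _b are one class to them, and where a whole thing is asked for, a point or a joint stands for the part that bears it (a point fixed in the world has none). Each returns a list of dicts, best first, with "score" (0 to 1); they miss things now and then, are a little off and sometimes report something else, mostly with a low value. They report only what shows in the picture. A call takes as long as a camera call.
- cams.find_in(camera, thing): "centre" ([row, column] in pixels, amid what is visible of it).
The state is a dict: "t": time; "qpos": joint angles; "joint_vel": joint speeds; "joint_torque": joint torques, N m; "tool_pos": TCP position; "tool_rot": TCP orientation; "wrist_force": force on the tool from outside, world axes, zero at the start; "torque": the same for the moment, N m; "grip_width": opening from 0.0 (shut) to 1.0 (fully open); "finger_force": force on a finger pad.
Only numpy, scipy, OpenCV 4.12 (cv2) and the standard library are available. Lean on these libraries where they do the work, as an engineer would, in place of code of your own. Each camera call takes 0.05 s, during which the arm holds its last target. There are 200 camera calls.

## Working session

There is one attempt and no reset: what is moved stays moved. The work goes in short steps, each a Python script; the robot and the scene stay as the last script left them, time stands still between calls to the robot, and variables do not carry over. Pictures are saved under pics/ and viewed, at most 10 in all, crops included, and the job is handed in when it is done.

```bash
mkdir -p pics
cat > h.py <<'E'
import numpy as np, cv2
from cell import arm, fingers, solver, cams, finish_job
def world(im,r,c,z=None):
    """pixel -> world; by depth map, or by plane z"""
    K=np.array([[im['fx'],0,im['cx']],[0,im['fy'],im['cy']],[0,0,1]])
    u=cv2.undistortPoints(np.array([[[c,r]]],float),K,np.array(im['dist_coeffs'],float))[0,0]
    E=np.linalg.inv(np.array(im['extrinsics'])); d=np.array([u[0],u[1],1.])
    if z is None:
        zz=im['z_map'][int(round(r)),int(round(c))]
        return E[:3,:3]@(d*zz)+E[:3,3]
    w=E[:3,:3]@d; return E[:3,3]+w*(z-E[2,3])/w[2]
def cloud(im):
    h,w=im['z_map'].shape
    K=np.array([[im['fx'],0,im['cx']],[0,im['fy'],im['cy']],[0,0,1]])
    g=np.stack(np.meshgrid(np.arange(w),np.arange(h)),-1).reshape(-1,1,2).astype(float)
    u=cv2.undistortPoints(g,K,np.array(im['dist_coeffs'],float))[:,0]
    E=np.linalg.inv(np.array(im['extrinsics']))
    P=np.c_[u,np.ones(len(u))]*im['z_map'].reshape(-1,1)
    return (P@E[:3,:3].T+E[:3,3]).reshape(h,w,3)
def down(yaw):
    """tool z down; tool x at yaw in world"""
    return np.array([0,np.cos(yaw/2),np.sin(yaw/2),0])
E
python3 - <<'E'
from h import *
out=[]
for n in('scene','top'):
    im=cams.get_image(n); np.save(n+'.npy',im,allow_pickle=True)
    out.append(im['img'])
    cv2.imwrite(f'pics/{n}0.png',cv2.resize(im['img'][:,:,::-1],(800,600),interpolation=cv2.INTER_CUBIC))
    E=np.linalg.inv(np.array(im['extrinsics'])); print(n,E[:3,3].round(3),im['fx'])
    for t in('socket_mouth','bush_face','puller_grip','puller_collar','tray_floor','aqua_case','sage_case'):
        for d in cams.find_in(n,t)[:2]:
            r,c=d['centre']; print(t,round(d['score'],2),round(r),round(c),world(im,r,c).round(3))
s=arm.state(); print(s)
E
```

```text
scene [-0.429 -0.67   0.642] 479.64148662274164
socket_mouth 0.81 214 245 [ 0.489 -0.058  0.033]
puller_grip 0.51 224 301 [ 0.422 -0.254  0.093]
puller_collar 0.85 222 306 [ 0.438 -0.26   0.092]
tray_floor 0.81 201 156 [0.466 0.237 0.005]
tray_floor 0.47 266 374 [ 0.447 -0.426  0.019]
aqua_case 0.7 220 381 [ 0.661 -0.371  0.018]
sage_case 0.59 265 373 [ 0.449 -0.423  0.02 ]
top [ 0.485 -0.062  1.154] 412.3091640611843
socket_mouth 0.63 215 242 [ 0.512 -0.042  0.056]
bush_face 0.7 214 238 [ 0.515 -0.032  0.03 ]
puller_grip 0.48 239 323 [ 0.453 -0.252  0.094]
puller_collar 0.76 240 324 [ 0.451 -0.254  0.101]
tray_floor 0.65 236 126 [0.449 0.28  0.002]
sage_case 0.55 234 377 [ 0.467 -0.415  0.018]
{'t': 0.8, 'qpos': array([-1.38036939e+00,  2.76320585e-01, -2.63242901e-02,  1.26801261e+00,
        2.05064648e-05,  1.46739330e+00]), 'joint_vel': array([-2.98270457e-04, -1.76131145e-04,  7.72262974e-05,  9.67714672e-04,
       -6.83403040e-04,  2.47177384e-04]), 'joint_torque': array([ 9.32932890e-04, -4.45420897e+01,  2.95544994e+01,  3.43311403e-04,
       -3.66435177e-05, -6.51481770e-06]), 'tool_pos': array([ 0.1810132 , -0.59824736,  0.23139841]), 'tool_rot': array([6.89106523e-05, 9.89227389e-01, 1.46387050e-01, 1.32632773e-05]), 'wrist_force': array([-0.41423904, -0.32255845, -0.29155864]), 'torque': array([-0.01007602, -0.00415333,  0.06602617]), 'finger_force': 0.0, 'grip_width': 1.0012081544980656}
```

View both.

View pics/top0.png

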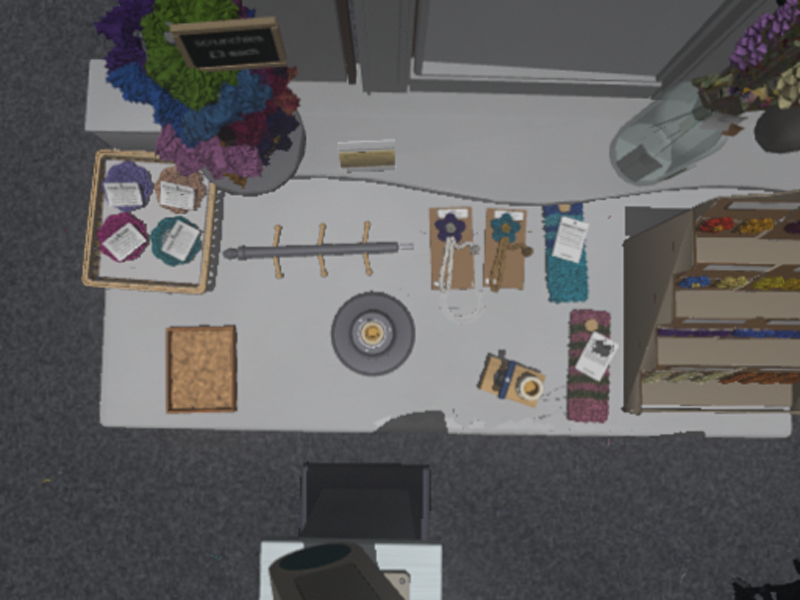

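View pics/scene0.png

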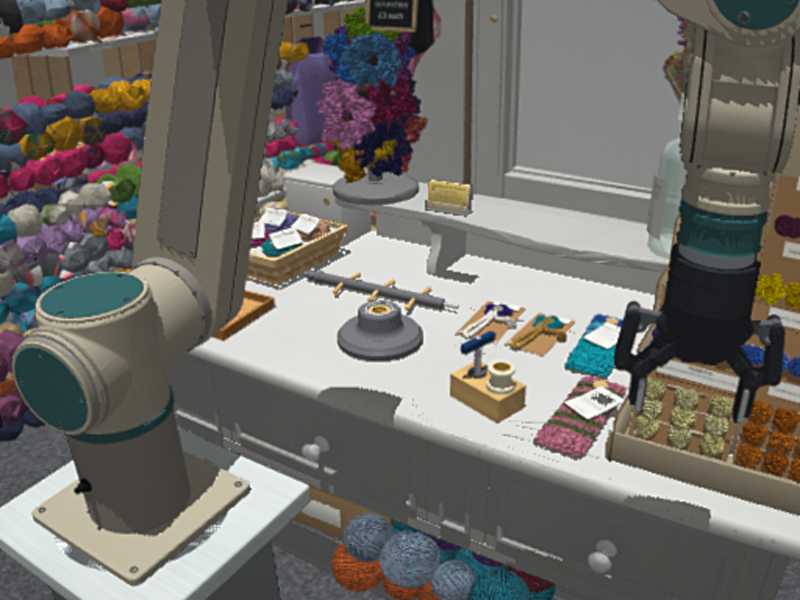

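Run:
```python
from h import *
im=np.load('top.npy',allow_pickle=True).item(); P=cloud(im)
def fit(lo,hi,box,name):
    m=(P[...,2]>lo)&(P[...,2]<hi)&(P[...,0]>box[0])&(P[...,0]<box[1])&(P[...,1]>box[2])&(P[...,1]<box[3])
    Q=P[m]
    r=cv2.minAreaRect(Q[:,:2].astype(np.float32))
    cc=cv2.minEnclosingCircle(Q[:,:2].astype(np.float32))
    print(name,len(Q),'med',np.median(Q,0).round(4),'mean',Q.mean(0).round(4),'rect',np.round(r[0],4),np.round(r[1],4),round(r[2],1),'circ',np.round(cc[0],4),round(cc[1],4))
    return Q
fit(.08,.14,(.38,.55,-.33,-.18),'bar')
fit(.03,.07,(.38,.55,-.33,-.18),'block')
fit(.05,.075,(.4,.62,-.15,.07),'hub')
fit(.012,.04,(.35,.6,.15,.4),'tray')
im2=np.load('scene.npy',allow_pickle=True).item()
P=cloud(im2)
fit(.08,.14,(.38,.55,-.33,-.18),'bar s')
fit(.055,.075,(.4,.62,-.15,.07),'hub s')
a=im['img'][185:270,200:360,::-1]
b=im2['img'][170:255,200:360,::-1]
cv2.imwrite('pics/crop0.png',cv2.resize(np.vstack([a,b]),None,fx=3.5,fy=3.5,interpolation=cv2.INTER_CUBIC))
```

```text
bar 138 med [ 0.4436 -0.2535  0.1012] mean [ 0.4436 -0.2539  0.1006] rect [ 0.4437 -0.2543] [0.0136 0.0654] 71.8 circ [ 0.4435 -0.255 ] 0.0328
block 588 med [ 0.4383 -0.2749  0.0411] mean [ 0.4383 -0.2708  0.0421] rect [ 0.4369 -0.2757] [0.1002 0.0599] 72.1 circ [ 0.4362 -0.2743] 0.0566
hub 553 med [ 0.5164 -0.0312  0.0611] mean [ 0.5163 -0.0315  0.0609] rect [ 0.5156 -0.0314] [0.0717 0.0692] 1.3 circ [ 0.5163 -0.0315] 0.0369
tray 497 med [0.4582 0.2879 0.0208] mean [0.4636 0.2777 0.0211] rect [0.4939 0.285 ] [0.2643 0.1508] 16.4 circ [0.4891 0.3013] 0.1445
bar s 187 med [ 0.4402 -0.2577  0.0982] mean [ 0.4399 -0.2573  0.0965] rect [ 0.4421 -0.2558] [0.0137 0.0645] 73.2 circ [ 0.4416 -0.2574] 0.0324
hub s 314 med [ 0.5126 -0.035   0.0614] mean [ 0.5122 -0.0354  0.061 ] rect [ 0.5149 -0.0331] [0.0709 0.0708] 74.2 circ [ 0.5157 -0.0347] 0.0388
```

View pics/crop0.png

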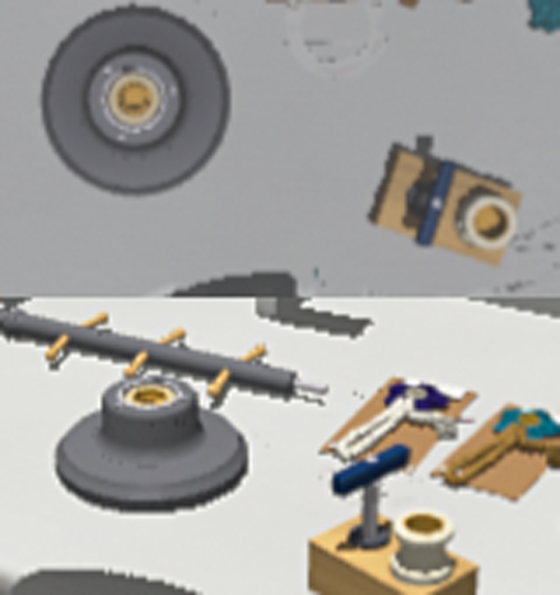

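Run:
```python
from h import *
im=np.load('top.npy',allow_pickle=True).item(); P=cloud(im)
u=np.array([np.cos(-.317),np.sin(-.317)]); v=np.array([-u[1],u[0]]); d=P[...,:2]-np.array([.443,-.255])
a,b=d@u,d@v
for lo,hi in((-.07,-.055),(-.055,-.04),(-.04,-.025),(-.025,-.01),(.01,.025),(.025,.045)):
    m=(b>lo)&(b<hi)&(abs(a)<.03); print(lo,hi,np.percentile(P[m][:,2],[50,90,99]).round(3))
g=np.array([.443,-.255]); yaw=np.pi-.317
q=solver.inverse_kinematics([*g,.16],down(yaw)); print(q)
if q is not None and abs(q[5])<1:
    arm.set_joints(q); print(arm.state()['t'])
    # view from both cameras before descending
    for n in('scene','top'):
        i=cams.get_image(n); np.save(n+'1.npy',i,allow_pickle=True)
    s=arm.state(); print(s['t'],s['tool_pos'],s['wrist_force'])
for z in(.3,.2,.1):
    for y in(yaw,):print(solver.inverse_kinematics([.5158,-.033,z],down(y)))
```

```text
-0.07 -0.055 [0.046 0.075 0.079]
-0.055 -0.04 [0.046 0.074 0.078]
-0.04 -0.025 [0.043 0.075 0.079]
-0.025 -0.01 [0.041 0.043 0.045]
0.01 0.025 [0.041 0.044 0.047]
0.025 0.045 [0.002 0.039 0.043]
[-0.64882411  0.12612327 -0.36893991  1.07573315  0.         -0.33182411]
2.4083
2.5083 [ 0.44310937 -0.25594447  0.16030332] [ 0.28959895 -0.81239543  0.12528679]
[-0.18901073  0.05431165 -0.14662537  1.3698593   0.          0.12798927]
[-0.18901073  0.10480923 -0.30379217  1.16219493  0.          0.12798927]
[-0.18901073  0.19506106 -0.42759116  0.94814411  0.          0.12798927]
```

Run:
```python
from h import *
def st(l):
    s=arm.state(); print(l,round(s['t'],2),s['tool_pos'].round(4),'F',s['wrist_force'].round(1),'T',s['torque'].round(2),'g',round(s['grip_width'],3),round(s['finger_force'],1),'q6',round(s['qpos'][5],3)); return s
arm.move_linear([.443,-.255,.081],.15); st('down')
fingers.clamp(50); st('clamp')
p=arm.state()['tool_pos']
arm.move_linear([.443,-.255,.175],.15); s=st('up')
# over the hub, turned to low q6
q=np.array(solver.inverse_kinematics([.5158,-.033,.175],down(np.pi-.317))); q[5]=-2.9
arm.set_joints(q); st('hub')
for n in('scene','top'):
    i=cams.get_image(n); np.save(n+'2.npy',i,allow_pickle=True)
    P=cloud(i)
    m=(P[...,2]>.17)&(P[...,2]<.2)&(abs(P[...,0]-.516)<.05)&(abs(P[...,1]+.033)<.05)
    print(n,m.sum())
a=np.load('scene2.npy',allow_pickle=True).item()['img'][110:260,190:320]
cv2.imwrite('pics/held.png',cv2.resize(a[:,:,::-1],None,fx=4,fy=4,interpolation=cv2.INTER_CUBIC))
```

```text
down 3.18 [ 0.4434 -0.2555  0.0815] F [0.2 0.5 0.6] T [ 0.02 -0.01  0.04] g 0.998 0.0 q6 -0.332
clamp 3.85 [ 0.4432 -0.2553  0.0813] F [ 0.2 -0.5  1.2] T [-0.15 -0.   -0.01] g 0.129 53.1 q6 -0.332
up 4.62 [ 0.4422 -0.2544  0.1739] F [-0.2  0.2 -2.8] T [-0.02  0.04  0.  ] g 0.125 52.7 q6 -0.332
hub 6.82 [ 0.5157 -0.0332  0.1748] F [-0.1  0.4 -2.2] T [-0.01 -0.    0.  ] g 0.123 52.7 q6 -2.9
scene 174
top 0
```

View pics/held.png

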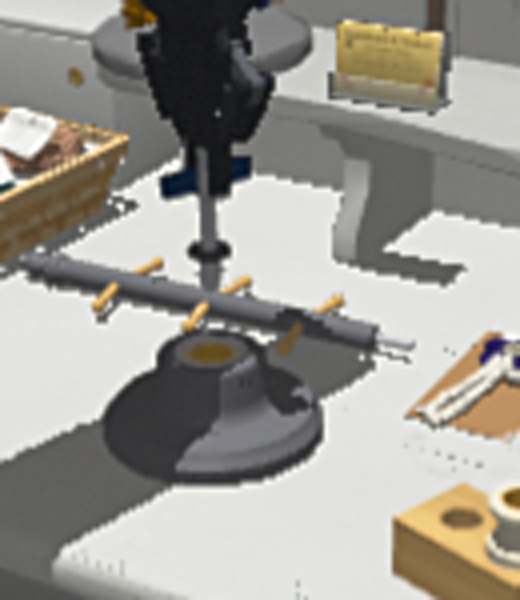

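```bash
cat >> h.py <<'E'
def st(l):
    s=arm.state(); print(l,round(s['t'],2),s['tool_pos'].round(4),'F',s['wrist_force'].round(1),'T',s['torque'].round(2),'g',round(s['grip_width'],3),'q6',round(s['qpos'][5],3),flush=True); return s
F0=np.array([-.1,.1,-2.4])
def F(): return arm.state()['wrist_force']-F0
def centre(c,z,step=.0007,lim=2.5,n=6):
    """feel both sides along x and y, return the middle of the play"""
    c=np.array(c,float)
    for ax in(0,1):
        hit=[]
        for sg in(1,-1):
            p=c.copy()
            for k in range(n):
                p[ax]+=sg*step; arm.move_linear([*p,z],.03); f=F()
                if abs(f[ax])>lim: break
            hit.append(arm.state()['tool_pos'][ax]); print('ax',ax,sg,k,hit[-1].round(5),f.round(1))
        c[ax]=np.mean(hit)
        arm.move_linear([*c,z],.05)
    return c
E
python3 - <<'E'
from h import *
c=[.5158,-.033]
arm.move_linear([*c,.130],.15); st('a')
for z in(.125,.121,.117):
    arm.move_linear([*c,z],.05); s=st('d'); f=F()
    if abs(f[:2]).max()>4 or f[2]>4: print('contact'); break
else:
    c=centre(c,z); st(c.round(5))
E
```

```text
a 7.37 [ 0.5154 -0.033   0.1298] F [ 0.2  1.5 -1.6] T [ 0.03 -0.04  0.01] g 0.13 q6 -2.9
d 7.62 [ 0.5163 -0.0331  0.1256] F [ 0.8 -0.2 -2.1] T [ 0.03 -0.01  0.  ] g 0.125 q6 -2.9
d 7.87 [ 0.5158 -0.0328  0.121 ] F [-0.4  1.3 -1.8] T [ 0.2  -0.1   0.05] g 0.126 q6 -2.9
d 8.12 [ 0.5161 -0.0322  0.1167] F [ 2.   2.3 -4.2] T [ 0.88 -0.53  0.01] g 0.124 q6 -2.9
ax 0 1 5 0.52046 [ 0.7 -0.6  0.5]
ax 0 -1 3 0.51441 [3.9 4.7 1.9]
ax 1 1 5 -0.02883 [-0.1  0.4  0.8]
ax 1 -1 0 -0.033 [1.1 3.5 0.2]
[ 0.51743 -0.03091] 13.0 [ 0.5175 -0.0313  0.117 ] F [ 0.4  0.6 -1.5] T [ 0.1   0.   -0.02] g 0.13 q6 -2.895
```

```bash
cat >> h.py <<'E'
def proj(im,p):
    E=np.array(im['extrinsics']); K=np.array([[im['fx'],0,im['cx']],[0,im['fy'],im['cy']],[0,0,1]])
    return cv2.projectPoints(np.array(p,float).reshape(-1,1,3),cv2.Rodrigues(E[:3,:3])[0],E[:3,3],K,np.array(im['dist_coeffs'],float))[0][:,0]
E
python3 - <<'E'
from h import *
a=np.load('scene2.npy',allow_pickle=True).item(); b=cams.get_image('scene'); np.save('scene3.npy',b,allow_pickle=True)
out=[]
for im,t in((a,[.5157,-.0332,.1748]),(b,arm.state()['tool_pos'])):
    x=cv2.resize(im['img'][140:240,200:285,::-1],None,fx=4.6,fy=6,interpolation=cv2.INTER_NEAREST).copy()
    z=t[2]+.0135
    pts=np.array([[t[0],t[1],z-d] for d in(0,.0545,.08)]+[[.5155,-.033,.062]])
    uv=proj(im,pts); print(uv.round(2))
    for (u,v),col in zip(uv,[(0,0,255),(0,255,0),(0,255,255),(255,0,255)]):
        cv2.circle(x,(int((u+.5-200)*4.6),int((v+.5-140)*6)),3,col,-1)
    out.append(x)
cv2.imwrite('pics/axis.png',np.hstack(out))
E
```

```text
[[240.89 153.84]
 [241.55 173.32]
 [241.86 182.2 ]
 [242.31 197.94]]
[[241.37 174.07]
 [242.02 192.79]
 [242.33 201.31]
 [242.31 197.94]]
```

View pics/axis.png

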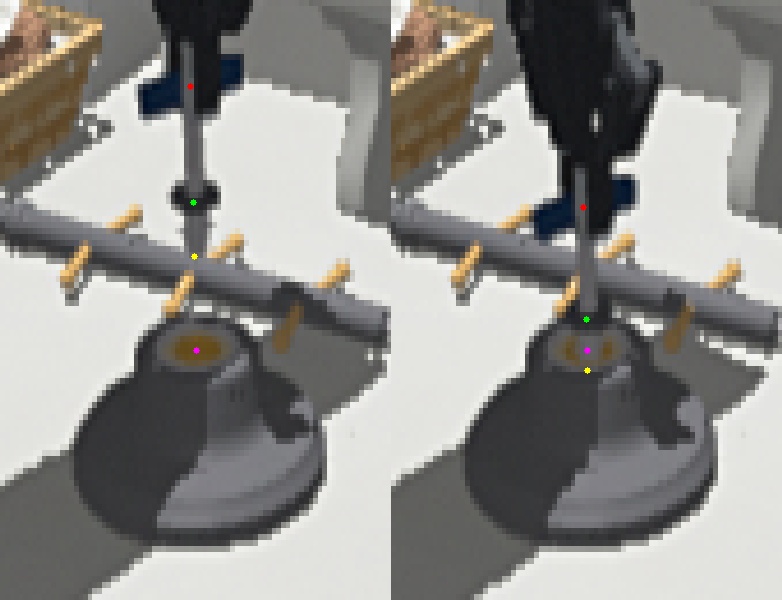

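Run:
```python
from h import *
c=[.5174,-.0313]
for z in(.1157,.1145):
    arm.move_linear([*c,z],.03); s=st('d'); f=F()
    if abs(f[:2]).max()>5 or f[2]>4: print('contact'); break
else:
    c=centre(c,z,step=.0006,lim=2.5,n=5); arm.wait(.1); st(c.round(5))
```

```text
d 13.3 [ 0.5175 -0.0315  0.1157] F [ 0.6  0.5 -2.4] T [ 0.12 -0.06  0.01] g 0.123 q6 -2.896
d 13.55 [ 0.5173 -0.0313  0.1144] F [ 0.4  0.6 -1.4] T [ 0.16 -0.1  -0.03] g 0.125 q6 -2.896
ax 0 1 4 0.51989 [-2.9  1.2  2.1]
ax 0 -1 4 0.51524 [3.  1.1 0.3]
ax 1 1 4 -0.02845 [-1.1 -0.6  0.3]
ax 1 -1 2 -0.03263 [-0.3  3.6  0.4]
[ 0.51756 -0.03054] 18.68 [ 0.5176 -0.031   0.1145] F [-0.4  0.8 -2.7] T [ 0.02 -0.   -0.01] g 0.133 q6 -2.895
```

```bash
cat >> h.py <<'E'
def goto(c,z,q6):
    q=np.array(solver.inverse_kinematics([*c,z],arm.state()['tool_rot']))
    q[5]=q6; arm.set_joints(q)
E
python3 - <<'E'
from h import *
c=[.5176,-.0304]; z=.1145; q6=-2.895
while z>.103:
    z-=.001; arm.move_linear([*c,z],.03); f=F()
    if f[2]>3: break
st('land'); print(z,f.round(1))
if f[2]>3 and abs(f[:2]).max()<6:
    for k in range(8):
        q6+=.26; z-=.00067+np.clip((3-f[2])*.0001,-.0006,.0003)
        goto(c,z,q6); s=st(f'{z:.4f}'); f=F()
        if f[2]>10 or abs(s['torque'][2])>.5: print('stop'); break
E
```

```text
land 20.68 [ 0.5179 -0.0305  0.1071] F [-0.8 -1.1  3. ] T [0.09 0.28 0.  ] g 0.127 q6 -2.894
0.1065 [-0.7 -1.2  5.4]
0.1061 21.04 [ 0.5182 -0.0304  0.1065] F [0.6 0.9 1.7] T [ 0.04 -0.01 -0.  ] g 0.127 q6 -2.638
0.1055 21.4 [ 0.5182 -0.0304  0.1059] F [-0.   0.7  2.3] T [ 0.14 -0.2   0.06] g 0.126 q6 -2.379
0.1050 21.76 [ 0.5179 -0.0305  0.1052] F [0.7 1.  1.3] T [ 0.01 -0.2   0.04] g 0.125 q6 -2.12
0.1044 22.12 [ 0.5175 -0.0305  0.1044] F [-0.1  0.3  1.7] T [-0.02 -0.08 -0.07] g 0.127 q6 -1.86
0.1039 22.48 [ 0.5171 -0.0306  0.1039] F [-1.3 -0.7  3.8] T [-0.19  0.37 -0.01] g 0.127 q6 -1.6
0.1035 22.83 [ 0.5172 -0.0304  0.1033] F [-1.9 -1.4  0.4] T [-0.19  0.27 -0.02] g 0.129 q6 -1.34
0.1028 23.19 [ 0.5173 -0.0304  0.1026] F [-1.6 -1.1  0.6] T [-0.16  0.31 -0.01] g 0.129 q6 -1.08
0.1021 23.55 [ 0.5174 -0.0304  0.102 ] F [-0.8 -0.4  1.8] T [-0.16  0.37  0.03] g 0.127 q6 -0.82
```

Run:
```python
from h import *
c=[.5176,-.0304]; z=.1021; q6=-.815; f=F()
for k in range(13):
    q6+=.17; z-=.00043+np.clip((3-f[2])*.0001,-.0004,.0003)
    goto(c,z,q6); s=st(f'{z:.4f}'); f=F()
    if f[2]>7.5 or abs(s['torque'][2])>.4: print('stop'); break
arm.wait(.1); st('settled')
```

```text
0.1018 23.83 [ 0.5175 -0.0304  0.1017] F [-1.9 -0.5  1.6] T [-0.16  0.3  -0.01] g 0.128 q6 -0.651
0.1015 24.12 [ 0.5178 -0.0304  0.1016] F [-2.   0.1  1.9] T [-0.05  0.32 -0.05] g 0.127 q6 -0.481
0.1012 24.4 [ 0.5181 -0.0304  0.1016] F [-1.1  0.8  3.2] T [0.06 0.17 0.04] g 0.125 q6 -0.311
0.1010 24.68 [ 0.5181 -0.0304  0.1016] F [-0.5  0.2  4.7] T [ 0.02  0.31 -0.06] g 0.128 q6 -0.14
0.1010 24.97 [ 0.518  -0.0304  0.1015] F [-2.1 -0.1  4.6] T [ 0.06  0.42 -0.03] g 0.127 q6 0.03
0.1009 25.25 [ 0.5179 -0.0304  0.1015] F [-2.4 -0.   4.7] T [-0.03  0.49 -0.02] g 0.128 q6 0.2
0.1009 25.53 [ 0.5179 -0.0303  0.1015] F [-0.9  0.7  5.6] T [ 0.    0.44 -0.04] g 0.13 q6 0.37
stop
settled 25.63 [ 0.518  -0.0303  0.1015] F [-1.6 -0.3  5.2] T [ 0.08  0.49 -0.03] g 0.126 q6 0.37
```

Run:
```python
from h import *
c=[.5172,-.0304]
goto(c,.1013,-.02); goto(c,.1013,-.4); arm.wait(.1); st('backed')
z=.1013
for k in range(9):
    z+=.0015 if k<4 else .003
    arm.move_linear([*c,z],.02); s=st(f'{z:.4f}'); f=F()
    if f[2]<-30 or abs(f[:2]).max()>10: print('stop');break
```

```text
backed 26.65 [ 0.5176 -0.0304  0.1016] F [-0.  -0.8  5.3] T [-0.05 -0.02 -0.01] g 0.125 q6 -0.398
0.1028 26.9 [ 0.5162 -0.0302  0.1019] F [ 1.  -1.6 -1.8] T [-0.03 -0.04  0.01] g 0.129 q6 -0.399
0.1043 27.15 [ 0.516  -0.0302  0.1032] F [ 0.4 -0.  -7. ] T [-0.07 -0.13 -0.03] g 0.126 q6 -0.4
0.1058 27.4 [ 0.5159 -0.0302  0.1042] F [  2.   -0.7 -15.3] T [-0.17 -0.54 -0.03] g 0.127 q6 -0.4
0.1073 27.65 [ 0.5157 -0.0299  0.1061] F [  1.1   0.  -20. ] T [ 0.14 -0.31  0.05] g 0.13 q6 -0.4
0.1103 27.95 [ 0.5161 -0.0301  0.1101] F [ -0.1   0.5 -18.1] T [ 0.16  0.2  -0.01] g 0.128 q6 -0.4
0.1133 28.25 [ 0.517  -0.0304  0.1139] F [ -2.1   0.9 -14.3] T [ 0.18  0.59 -0.02] g 0.127 q6 -0.4
0.1163 28.55 [ 0.5186 -0.0308  0.1178] F [-1.1  0.5 -8.1] T [ 0.08  0.5  -0.01] g 0.129 q6 -0.4
0.1193 28.85 [ 0.5186 -0.0308  0.1206] F [-0.   0.3 -6. ] T [-0.07  0.29 -0.02] g 0.128 q6 -0.4
0.1223 29.15 [ 0.5181 -0.0305  0.1233] F [ 0.2 -0.5 -3.5] T [0.   0.21 0.  ] g 0.129 q6 -0.4
```

Run:
```python
from h import *
im=np.load('top.npy',allow_pickle=True).item()
cs=np.array([world(im,r/1.5625,c/1.5625,.022) for r,c in((325,167),(325,237),(412,167),(412,237))]); print(cs.round(3))
t=cs.mean(0)[:2]; print(t)
arm.move_linear([.5176,-.0304,.17],.1); st('up')
q=np.array(solver.inverse_kinematics([*t,.15],arm.state()['tool_rot'])); print(q.round(2)); 
arm.move_linear([*t,.17],.16); st('tray')
a=cams.get_image('scene'); b=cams.get_image('top'); print(cams.find_in('top','tray_floor')[:2])
u=proj(a,[[*t,.08]])[0].astype(int); r=max(u[1]-60,0); cc=max(u[0]-60,0)
A=cv2.resize(a['img'][r:r+120,cc:cc+120],(400,400)); v=proj(b,[[*t,.02]])[0].astype(int)
r=v[1]-40; cc=v[0]-60
B=cv2.resize(b['img'][max(r,0):r+120,max(cc,0):cc+120],(400,400))
cv2.imwrite('pics/tray.png',np.hstack([A,B])[:,:,::-1])
```

```text
[[0.524 0.33  0.022]
 [0.527 0.207 0.022]
 [0.372 0.324 0.022]
 [0.375 0.201 0.022]]
[0.44958933 0.26547769]
up 29.77 [ 0.5179 -0.0304  0.1703] F [ 0.1  0.4 -3.5] T [-0.01  0.08  0.06] g 0.125 q6 -0.4
[ 0.41  0.15 -0.36  1.05 -0.    0.2 ]
tray 31.82 [0.4498 0.2649 0.17  ] F [-0.6 -0.2 -3.6] T [0.07 0.03 0.02] g 0.126 q6 0.195
[{'centre': [235.8, 130.8], 'score': 0.89}]
```

View pics/tray.png

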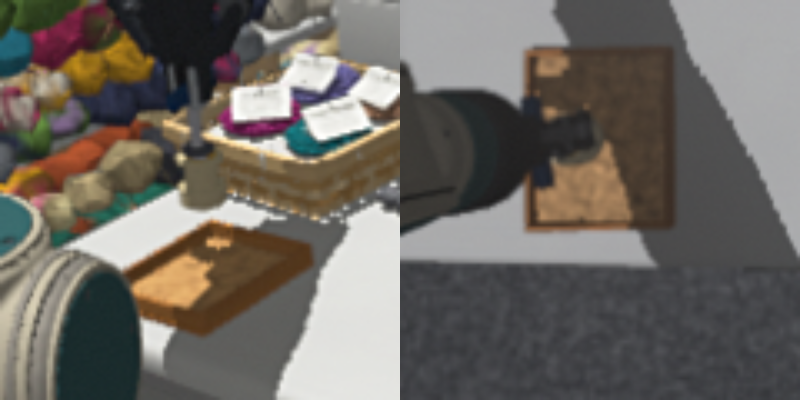

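Run:
```python
from h import *
t=[.4496,.2655]
arm.move_linear([*t,.097],.1); st('a'); z=.097
while z>.084:
    z-=.001; arm.move_linear([*t,z],.02); s=arm.state(); print(round(z,4),s['tool_pos'][2].round(4),s['wrist_force'].round(1))
    if s['wrist_force'][2]>2: break
arm.wait(.2); st('set')
```

```text
a 32.86 [0.4502 0.2658 0.0976] F [ 0.6  0.  -4.2] T [ 0.02 -0.04 -0.03] g 0.125 q6 0.195
0.096 0.0966 [ 0.4  0.7 -3.2]
0.095 0.095 [-0.   0.  -3.4]
0.094 0.0939 [-0.5  0.1 -3. ]
0.093 0.093 [-0.6 -0.6 -3. ]
0.092 0.0921 [ 0.1 -0.8 -2.4]
0.091 0.0911 [ 0.5 -0.1 -2.2]
0.09 0.0907 [-1.2  0.2  3.8]
set 34.81 [0.4501 0.2657 0.0907] F [-1.9 -1.1  5.7] T [-0.07  0.37 -0.07] g 0.128 q6 0.195
```

Run:
```python
from h import *
t=[.4496,.2655]
arm.move_linear([*t,.0906],.02); st('relax')
fingers.let_go(); st('open')
arm.move_linear([*t,.2],.12)
goto([.40,.0],.25,0.2); arm.wait(.4); st('away')
a=cams.get_image('scene'); b=cams.get_image('top')
u=proj(a,[[*t,.06]])[0].astype(int); v=proj(b,[[*t,.02]])[0].astype(int)
A=cv2.resize(a['img'][u[1]-50:u[1]+50,u[0]-50:u[0]+50],(400,400)); B=cv2.resize(b['img'][v[1]-40:v[1]+40,v[0]-40:v[0]+40],(400,400))
cv2.imwrite('pics/end.png',np.hstack([A,B])[:,:,::-1])
P=cloud(b); m=(P[...,2]>.09)&(P[...,2]<.13)&(abs(P[...,0]-t[0])<.06)&(abs(P[...,1]-t[1])<.06); print(np.median(P[m],0),m.sum())
```

```text
relax 35.06 [0.4499 0.2656 0.0907] F [-0.2  1.2  3.2] T [-0.02  0.14  0.  ] g 0.127 q6 0.195
open 35.77 [0.4496 0.2655 0.0906] F [-0.4 -0.1  1.5] T [-0.01  0.01 -0.03] g 0.998 q6 0.195
away 38.29 [4.001e-01 4.000e-04 2.499e-01] F [-0.5  0.1 -0.3] T [-0.01  0.05  0.01] g 1.0 q6 0.2
[0.45116605 0.26468738 0.10982786] 127
```

View pics/end.png

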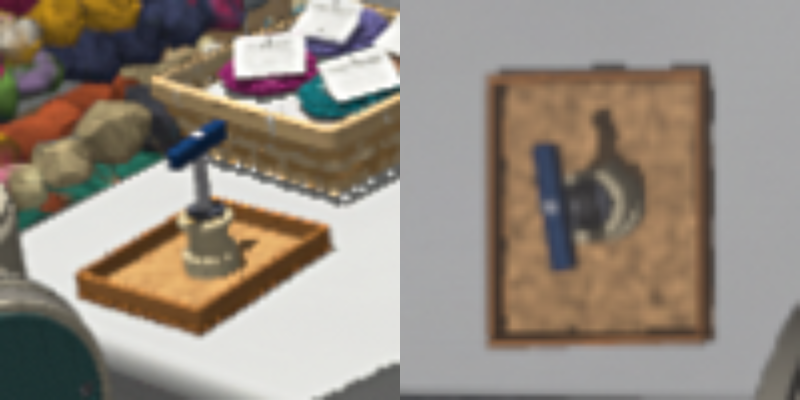

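The end picture shows the bush standing upright on the tray floor (top view, about pixel (600, 205)), with the puller seated in it.

```bash
python3 -c "
from cell import finish_job; print(finish_job())"
```

```text
the job is handed in; nothing more can be done
None
```

The bush is out and standing upright in the parts tray with the puller screwed in and its collar seated, handed in at about 38 s; I turned roughly 60° past seating with no torque rise before backing off to about 15° past, and pulled with about 18 N at most.

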